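# Wedge a glazed printing frame off its pads

### The arm

A 6-joint arm with a two-finger parallel gripper is mounted at the origin on the work surface. World frame = base frame: x ahead of the robot, y to its left, z up, the work surface at z = 0. Lengths are in mm, angles in rad, forces in N, time in s.
With the tool pointing down it reaches from about 275 to 1000 mm from the base axis. Payload 8.4 kg.
Tool frame: the origin (TCP) lies between the finger pads; the fingertips stand 22 mm ahead of it and the grasp point (between the pads) lies 3 mm ahead of it; z points along the fingers, y is the line along which they close (so a half turn about z gives the same grasp; the last joint's range is limited). The gripper opens to 85 mm and grips with 20 to 120 N. Pads are 22 mm wide; open, the fingers measure 114 mm over their backs; the gripper's body (76 mm by 85 mm) begins 54 mm behind the grasp point. The pads swing forward as they close: fully open they stand 13 mm farther back than shut.
Start: joints at [1.171, 0.353, 1.633, -0, 1.155, -0.002], TCP at [242.118, 576.2, 253.281] pointing down, gripper open.
Joint ranges: [-2.63, 2.63], [-0.92, 2.1], [0.06, 2.66], [-1.3, 4.44], [0, 2.69], [-3.02, 3.02]. Speed limits (rad/s): [2.22, 2.22, 2.79, 3.14, 3.14, 3.14].

### API

Orientations are given as [roll, pitch, yaw] about the fixed x, y, z axes, in that order (R = Rz(yaw) Ry(pitch) Rx(roll)).
In Python, from rig import r, grab_frame gives the robot as it stands.
- The arm moves only by the shell command python3 -m inch 'ROWS' [FORCE]. ROWS is JSON, a list of rows, each a list of 7 numbers: the turn, a rotation vector about the tool's x, y, z as a fraction of full scale, then the shift along the tool's x, y, z as a fraction of full scale, then the closure, from 0 (fully open) to 1 (shut). In form: [[rx, ry, rz, dx, dy, dz, fingers], ...]. A call has 1 to 8 rows; each row shifts and turns the commanded pose from where the row before left it, along the tool's axes as they then stand; what a row does not reach is not made up. Full scale, the value 1, is 2.5 cm for a shift and pi rad for a turn. A row lasts 1/12 s, in which the tool goes at most 41.7 mm and 7.16 degrees, less where a joint would pass 70% of its speed; a pose out of reach is approached as far as the arm can. A call with a number of a shift or a turn outside -1 to 1 is refused whole. A call with a gripper value outside its range is refused whole. The fingers move at their own pace and stop on an object; FORCE is the grip in N (left out, the last holds). Time passes only in rows, so rows that do not move let the fingers close. It gives the time, the measured TCP pose, the force, the opening and the grip force at its end, in the units of the state.
- r.sense(): the state, without advancing time (a new reading comes with each control period).
- grab_frame(name): name is "scene" or "top" or "wrist"; returns a dict with "pixels" (400x640x3 uint8, red, green, blue), "z_map" (400x640 float32, mm along the optical axis (not along the pixel's ray), 0 where there is no reading), "vertical_fov" (degrees; the focal length in pixels is half the picture's height over the tangent of half this angle, whatever the lens; pixels are square), "cx", "cy" (the principal point, pixels), "cam_to_world" (4x4, takes a point from camera to world coordinates). Camera axes: x right, y down, z forward; pixel columns grow to the right and rows downward; lengths in mm; the calibration is good to about 2 mm. A picture is of the moment at which its call begins.
- r.sign_off(): hands the job in; it is judged then, once.
The state is a dict: "clock": time; "qpos": joint angles; "qvel": joint speeds; "joint_efforts": joint torques, N m; "eef_pos": TCP position; "tcp_rot": TCP orientation; "contact_force": force on the tool from outside, world axes, zero at the start; "wrist_torque": the same for the moment, N m; "opening": opening from 0.0 (shut) to 1.0 (fully open); "grasp_force": force on a finger pad.
Only numpy, scipy, OpenCV 4.12 (cv2) and the standard library are available. Lean on these libraries where they do the work, as an engineer would, in place of code of your own. Each camera call takes 0.05 s, during which the arm holds its last target. There are 200 camera calls.

### The job

Unlock the glazed frame on the printing board by sliding the latch's black knob along its track all the way to the open end (to the left, away from the frame). Then grip the wooden wedge by its upright block, set it on the bare front part of the board with its thin end towards the frame and push it straight in under the middle of the frame's front rail until the frame's front edge just lifts off its pads, about 5 mm clear, never more than 2 cm. Finish while still gripping the wedge there, flat on the board and carrying the frame, with the robot not touching the frame or the latch, and leave the other things on the table where they are.

Things in the scene. Friction and masses are not known exactly. Their poses are not given: they have to be found in the camera images.
- board: Plywood printing board, fixed, 10 mm thick, top 10 mm above the table. Origin at table height below the middle of the resting frame's front edge; x points from the bare front part to the frame (the wedge's push direction), y left, z up. It spans x -160 to +215, y -140 to +190 mm. The front part x -160 to -5, |y| under 50 mm is bare, for the wedge.
- slot (a point): Middle of the slot under the resting frame's front edge, on the board's top (10 mm above the table); axes as board. The slot is 12 mm high and 160 mm wide, between two fixed rubber pads (x 1 to 23, |y| 80 to 110 mm, 12 mm high) that carry the frame's front; a strip of equal height carries its back. Fixed stops behind and beside the frame's back leave it 2 mm of play.
- frame_front (a point): Middle of the lower front edge of the glazed frame: dark wood with a glass pane, 180 deep (x) x 220 wide (y) x 22 high, rails 30 wide, 0.5 to 0.9 kg, loose. Axes as board. At rest 22 mm above the table; clearance over the pads = height above the table less 22 mm. When wedged, the frame pivots on its back edge.
- frame_left (a point): Left end (+y, 110 mm from the middle) of the frame's lower front edge; axes as frame_front.
- frame_right (a point): Right end (-y, 110 mm from the middle) of the frame's lower front edge; axes as frame_front.
- latch (a joint): Slide latch at the frame's left front: travel in m along the board's +y. 0 to 0.02 = locked (its tongue reaches over the frame's front rail, 2 mm above it), 0.065 = open end stop. Stays where it is left; moves at 1.5 to 3 N. Its track is 30 wide, 10 high on the board, at board x -45 to -15, y 55 to 180 mm.
- latch_knob (a point): Middle of the latch's upright black knob, 16 (x) x 18 (y) mm in section, 36 high; this point is 70 mm, the knob's top 85 mm above the table. Axes as board; the knob slides along +y to open. It stands 31 mm in front of the frame's front edge; the frame's top is 44 mm, the latch's steel tongue 52 mm above the table.
- wedge_grip (a point): Centre of the grip block of the pale wooden wedge (0.1 kg, 130 long, 34 wide), 25 mm above its underside. Block: 30 (x) x 34 (y) x 50 high, at the thick end. From it a straight ramp falls along +x, 24 mm high at 15 mm and 4 mm high at 115 mm from this point (1 mm in 5). x points to the thin end, z up. Lies flat in either of two spots right of the board.
- wedge_tip (a point): Middle of the lower edge of the wedge's thin end, 115 mm along x from the grip block's centre; axes as wedge_grip.
- frame: The glazed frame itself; origin and axes those of frame_front.
- wedge: The wedge itself; origin on its underside below wedge_grip, same axes.
- block: Bystander, leave alone: flat plain wooden sanding block without any taper, 100 x 45 x 30; origin at its underside centre.
- jar: Bystander, leave alone: small glass jar, 64 across, 65 high; origin at its underside centre.
- beaker: Bystander, leave alone: clear plastic beaker, 76 across, 85 high; origin at its underside centre.
- sponge: Bystander, leave alone: blue sponge, 100 x 65 x 28; origin at its underside centre.
- pumice: Bystander, leave alone: small grey rubbing stone, 50 x 32 x 18, on the left front of the board; origin at its underside centre.
- brush: Bystander, leave alone: brush lying flat, 210 long; origin near its middle, on the underside.
- roller: Bystander, leave alone: ink roller lying down, roll 36 across and 90 wide at its +x end, black handle to -x (170 long in all); origin at the front of the handle, on the table.
Mind the look-alikes: they are no part of the job. Leave any red or yellow look-alike of the wedge alone.

How it is judged:
By the outcome, as a careful person would: the job done as asked, in the order asked, and still so for the second after the job is handed in, while the arm keeps its last pose, push and grip.
It also fails if it takes over 61 s, if anything falls off the work surface, if the arm or the gripper's body presses on something with over 40 N, if the wrist force passes 120 N, or if a joint passes its speed limit or range.

## Working session

There is one attempt and no reset: what is moved stays moved. The work goes in short steps, Python scripts to look and compute and a shell command to move; the robot and the scene stay as the last step left them, time stands still between calls to the robot, and variables do not carry over. Pictures are saved under pics/ and viewed, at most 10 in all, crops included, and the job is handed in when it is done.

```bash
mkdir -p pics; ls; cat > h.py <<'E'
import numpy as np, cv2
from rig import r, grab_frame
def grab(n,save=None):
    f=grab_frame(n)
    if save: cv2.imwrite('pics/'+save,f['pixels'][:,:,::-1])
    h=f['pixels'].shape[0]; fl=h/2/np.tan(np.radians(f['vertical_fov'])/2)
    v,u=np.mgrid[0:h,0:f['pixels'].shape[1]]
    z=f['z_map'].astype(float)
    P=np.stack([(u-f['cx'])/fl*z,(v-f['cy'])/fl*z,z,np.ones_like(z)],-1)@np.array(f['cam_to_world']).T
    P=P[...,:3]; P[z==0]=np.nan
    return f,P
E
python3 - <<'E'
from h import *
for n in('top','scene'):
    f,P=grab(n,n+'1.png'); np.savez(''+n,P=P,px=f['pixels']); print(f['vertical_fov'],f['cam_to_world'])
s=r.sense(); print(s)
E
```

```text
pics
56.957348372981784 [[-1.26731085e-02 -9.80666970e-01  1.95273364e-01  3.50920946e+02]
 [-9.99658169e-01  1.68920368e-02  1.99550310e-02  8.42480588e+00]
 [-2.28678046e-02 -1.94953722e-01 -9.80545822e-01  1.15528265e+03]
 [ 0.00000000e+00  0.00000000e+00  0.00000000e+00  1.00000000e+00]]
52.31405824172553 [[-7.19673846e-01  4.50643667e-01 -5.28194890e-01  1.17007072e+03]
 [ 6.94086054e-01  4.86371169e-01 -5.30742531e-01  6.00939348e+02]
 [ 1.77230058e-02 -7.48574225e-01 -6.62814095e-01  8.13139267e+02]
 [ 0.00000000e+00  0.00000000e+00  0.00000000e+00  1.00000000e+00]]
{'clock': 0.1, 'qpos': array([ 1.17059684e+00,  3.53583225e-01,  1.63406784e+00, -6.70637143e-06,
        1.15523150e+00, -2.37183992e-03]), 'qvel': array([-1.10690138e-03, -1.61971475e-03,  8.60269277e-05, -2.04748604e-03,
       -5.67974200e-04, -6.21442812e-04]), 'joint_efforts': array([-2.21499060e-03, -6.06356835e+01, -3.42814529e+01, -6.19712478e-05,
        3.95101481e-03, -5.07035395e-06]), 'eef_pos': array([241.9592628 , 575.81437158, 252.63058815]), 'tcp_rot': array([-3.14030273e+00,  3.07261175e-06,  2.74376772e+00]), 'contact_force': array([-0.0322385 , -0.45445617,  0.22520439]), 'wrist_torque': array([-0.00316785, -0.0075571 , -0.00923247]), 'grasp_force': 0.0, 'opening': 0.997854184392247}
```

View pics/top1.png

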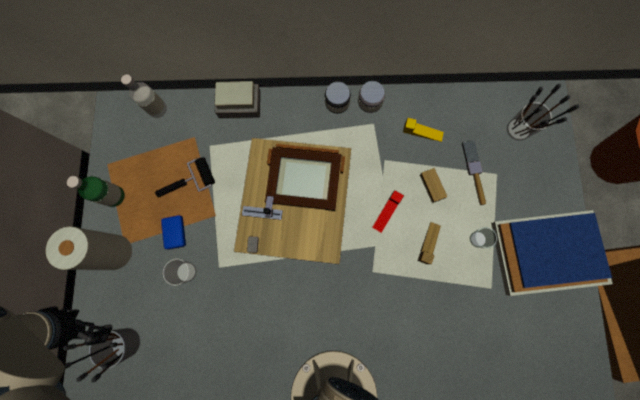

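View pics/scene1.png

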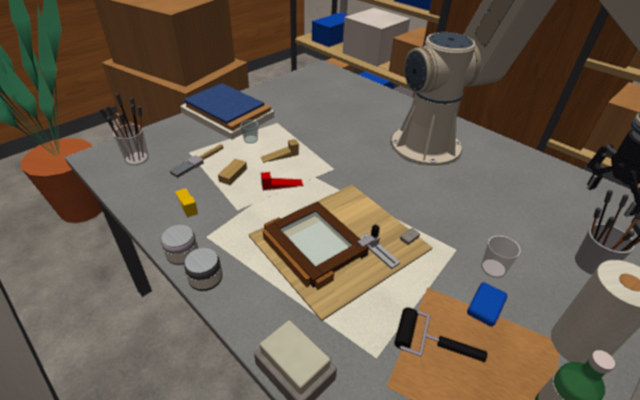

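The top view shows the board at (235–352, 138–262), the frame at (265–343, 147–210), the latch at (265, 210) and the wooden wedge at (430, 243) with its block near (427, 258). The red and yellow pieces and the sanding block at (433, 185) are look-alikes. Next I measure.

```bash
python3 - <<'E'
from h import *
d=np.load('top.npz'); P=d['P']; px=d['px']
def rect(m,name):
    p=P[m]; q=p[:,:2].astype(np.float32)
    print(name,m.sum(),'z',np.percentile(p[:,2],[5,50,95]).round(1),cv2.minAreaRect(q))
def box(a,b,c,e):
    m=np.zeros(P.shape[:2],bool); m[b:e,a:c]=1; return m
Z=P[...,2]
print('table',np.nanmedian(Z[300:340,420:500]))
b=box(225,130,362,272)
rect(b&(Z>38)&(Z<49),'frame')
k=b&(Z>60); rect(k,'knob'); print(P[k].mean(0))
b2=box(225,130,362,272)&(Z>5.5)&(Z<15); b2=cv2.morphologyEx(b2.astype(np.uint8),cv2.MORPH_OPEN,np.ones((3,3)))>0
rect(b2,'board')
w=box(410,215,447,270)
rect(w&(Z>4),'wedge'); rect(w&(Z>42),'wblock'); print(P[w&(Z>42)].mean(0)); 
t=w&(Z>4)&(Z<26); print('ramp',P[t].mean(0))
d2=np.load('scene.npz'); Q=d2['P']
for n,c,rad in (('knob',None,0),):
    kk=(Q[...,2]>58)&(Q[...,2]<90)&(np.hypot(Q[...,0]-P[k].mean(0)[0],Q[...,1]-P[k].mean(0)[1])<40); q=Q[kk]; print('scene knob',kk.sum(),q.mean(0),q.min(0),q.max(0))
c=P[w&(Z>42)].mean(0)
q=Q[(np.hypot(Q[...,0]-c[0],Q[...,1]-c[1])<35)&(Q[...,2]>46)]; print('scene block top',len(q),q.mean(0),cv2.minAreaRect(q[:,:2].astype(np.float32)))
g=(np.hypot(Q[...,0]-c[0],Q[...,1]-c[1])<140)&(Q[...,2]>4)&(np.abs(Q[...,1]-c[1])<60); g[:, :]&=True
import sys
s=cv2.resize(px[190:280,225:455],None,fx=3.4,fy=3.4,interpolation=cv2.INTER_CUBIC); cv2.imwrite('pics/c1.png',np.clip(s[:,:,::-1].astype(float)*1.6,0,255))
E
```

```text
table -0.8140564788917573
frame 2744 z [38.4 41.9 45.8] ((631.7656860351562, 77.36237335205078), (243.77517700195312, 232.88946533203125), 88.2330551147461)
knob 43 z [65.7 81.1 85.9] ((529.4954223632812, 190.88458251953125), (16.887332916259766, 16.088388442993164), 81.79499053955078)
[528.27056507 190.25552014  79.45776908]
board 5594 z [ 6.1  8.8 12.3] ((578.785888671875, 116.23152160644531), (329.5306091308594, 374.4546203613281), 82.64714813232422)
wedge 528 z [ 4.4 15.9 50.3] ((440.81134033203125, -299.6385192871094), (106.591796875, 157.8055419921875), 83.18211364746094)
wblock 120 z [45.2 48.5 52.2] ((386.61016845703125, -282.8763122558594), (33.76699447631836, 29.572311401367188), 70.23651885986328)
[ 386.54485702 -282.42993074   48.60827462]
ramp [ 440.17332218 -302.78373353   12.59663015]
scene knob 86 [534.23822309 195.84462445  75.33055422] [523.80663341 185.02658526  58.80464195] [540.9240201  203.10985922  86.28961967]
scene block top 45 [ 388.59008187 -279.53662517   48.6262737 ] ((388.1365051269531, -277.9532775878906), (36.61296844482422, 28.611495971679688), 68.72466278076172)[ WARN:0@0.189] global loadsave.cpp:1063 imwrite_ Unsupported depth image for selected encoder is fallbacked to CV_8U.
```

View pics/c1.png

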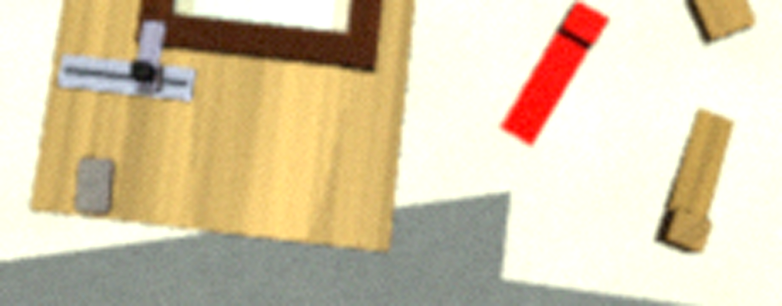

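The board fit gives 330 x 374 mm, matching the stated size. Its origin is at about (548, 95) with yaw −7.35°. The knob is at about (530, 191.5), consistent with its expected x of −31. The wedge block is at (387, −281) with yaw of about −20.5°.

First I turn the tool to the board's axes with the fingers shut, then move to the knob's right side.

```bash
python3 -m inch '[[0,0,-0.0285,0,0,0,1],[0,0,-0.0285,0,0,0,1],[0,0,-0.0285,0,0,0,1]]' 40; python3 -m inch '[[0,0,0,-0.83,-0.97,0,1],[0,0,0,-0.83,-0.97,0,1],[0,0,0,-0.83,-0.97,0,1],[0,0,0,-0.83,-0.97,0,1],[0,0,0,-0.83,-0.97,0,1],[0,0,0,-0.83,-0.97,0,1],[0,0,0,-0.83,-0.97,0,1],[0,0,0,-0.83,-0.97,0,1]]'; python3 -m inch '[[0,0,0,-0.83,-0.97,0,1],[0,0,0,-0.83,-0.97,0,1],[0,0,0,-0.83,-0.97,0,1],[0,0,0,-0.83,-0.97,0,1],[0,0,0,-0.83,-0.97,0,1],[0,0,0,-0.83,-0.97,0,1],[0,0,0,-0.83,-0.97,0,1],[0,0,0,-0.83,-0.97,0,1]]'; python3 -m inch '[[0,0,0,0,0,0,1],[0,0,0,0,0,0,1]]'
```

```text
clock: 0.35
eef_pos: [242.0, 575.9, 252.8]
tcp_rot: [-3.141, -0.0, 3.017]
contact_force: [0.4, -0.5, 0.4]
opening: 0.604
grasp_force: 0.0
clock: 1.02
eef_pos: [382.1, 360.9, 253.1]
tcp_rot: [-3.141, -0.0, 3.013]
contact_force: [0.6, 0.2, -0.8]
opening: -0.001
grasp_force: 0.0
clock: 1.68
eef_pos: [521.8, 147.1, 253.1]
tcp_rot: [-3.141, -0.0, 3.012]
contact_force: [0.5, 0.9, -0.2]
opening: 0.001
grasp_force: 0.0
clock: 1.85
eef_pos: [521.8, 147.3, 252.9]
tcp_rot: [-3.141, -0.001, 3.009]
contact_force: [-0.3, 0.7, 0.3]
opening: 0.001
grasp_force: 0.0
```

```bash
cat >> h.py <<'E'
A=np.radians(-7.35); EX=np.array([np.cos(A),np.sin(A)]); EY=np.array([-np.sin(A),np.cos(A)]); O=np.array([548.3,94.9])
def bd(p): p=np.asarray(p)[...,:2]-O; return np.stack([p@EX,p@EY],-1)
def st():
    s=r.sense(); print(s['clock'],'pos',s['eef_pos'].round(1),'yaw',np.degrees(s['tcp_rot']).round(2),'board',bd(s['eef_pos']).round(1),'F',s['contact_force'].round(1),'op',s['opening'],'g',s['grasp_force'])
E
python3 - <<'E'
from h import *
st()
f,P=grab('wrist','w1.png')
m=(P[...,2]>62)&(P[...,2]<92); b=bd(P)
k=m&(abs(b[...,0]+31)<25)&(abs(b[...,1]-93)<30); q=b[k]; print('knob',k.sum(),q.min(0),q.max(0),np.median(q,0))
m=(P[...,2]>40)&(P[...,2]<48)&(abs(b[...,0]-50)<80)&(abs(b[...,1])<60); q=b[m]; print('frame front x',m.sum(),np.percentile(q[:,0],1) if m.sum() else 0)
m=abs(P[...,2]-np.nan_to_num(P[...,2]))<1
E
```

```text
1.85 pos [521.8 147.3 252.9] yaw [-1.7999e+02 -4.0000e-02  1.7243e+02] board [-33.   48.6] F [-0.3  0.7  0.3] op 0.000651363250474381 g 0.0
knob 408 [-37.35616408  83.17387563] [-21.5279398  101.13138378] [-31.87147167  91.23674569]
frame front x 2853 1.739450208720315
```

View pics/w1.png

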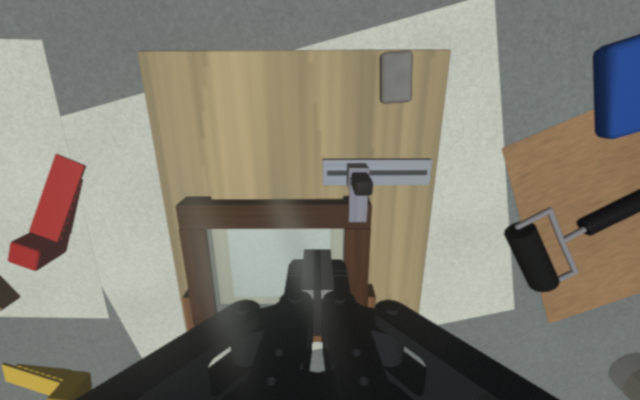

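The wrist view shows the knob at (360, 180), at the locked end of its track. It measures (−31, 92) in the board frame, which agrees. Next I descend and push.

```bash
python3 -m inch '[[0,0,0,0,0,0.97,1],[0,0,0,0,0,0.97,1],[0,0,0,0,0,0.97,1],[0,0,0,0,0,0.97,1],[0,0,0,0,0,0.97,1],[0,0,0,0,0,0.97,1],[0,0,0,0,0,0.97,1],[0,0,0,0,0,0,1]]'; python3 -m inch '[[0,0,0,0,0.3,0,1],[0,0,0,0,0.3,0,1],[0,0,0,0,0.3,0,1],[0,0,0,0,0.3,0,1],[0,0,0,0,0.3,0,1],[0,0,0,0,0.3,0,1],[0,0,0,0,0.3,0,1],[0,0,0,0,0,0,1]]'; python3 - <<'E'
from h import *
st()
E
```

```text
clock: 2.57
eef_pos: [517.8, 149.1, 79.6]
tcp_rot: [-3.139, -0.007, 3.014]
contact_force: [-0.9, -0.2, -1.0]
opening: 0.001
grasp_force: 0.0
clock: 3.23
eef_pos: [528.6, 202.3, 83.9]
tcp_rot: [3.141, 0.001, 3.013]
contact_force: [-0.3, -0.9, 0.1]
opening: -0.002
grasp_force: 0.0
3.2333 pos [528.6 202.3  83.9] yaw [1.7995e+02 5.0000e-02 1.7263e+02] board [-33.2 104. ] F [-0.3 -0.9  0.1] op -0.002111883168649846 g 0.0
```

```bash
python3 -m inch '[[0,0,0,0,0.2,0,1],[0,0,0,0,0.2,0,1],[0,0,0,0,0,0,1]]'; python3 - <<'E'
from h import *
st()
f,P=grab('top'); b=bd(P)
k=(P[...,2]>76)&(P[...,2]<92)&(b[...,1]>115)&(abs(b[...,0]+31)<25); print(k.sum(), b[k].min(0),b[k].max(0))
f,P=grab('scene'); cv2.imwrite('pics/s2.png',cv2.resize(f['pixels'][180:290,280:460,::-1],None,fx=3.5,fy=3.5))
E
```

```text
clock: 3.48
eef_pos: [529.4, 211.3, 83.5]
tcp_rot: [3.141, -0.0, 3.012]
contact_force: [0.3, 0.2, -0.3]
opening: 0.005
grasp_force: 0.0
3.4833 pos [529.4 211.3  83.5] yaw [ 1.7999e+02 -1.0000e-02  1.7260e+02] board [-33.6 113. ] F [ 0.3  0.2 -0.3] op 0.004500857741535457 g 0.0
62 [-55.67886501 569.66696461] [ -6.65482676 583.69575705]
```

View pics/s2.png

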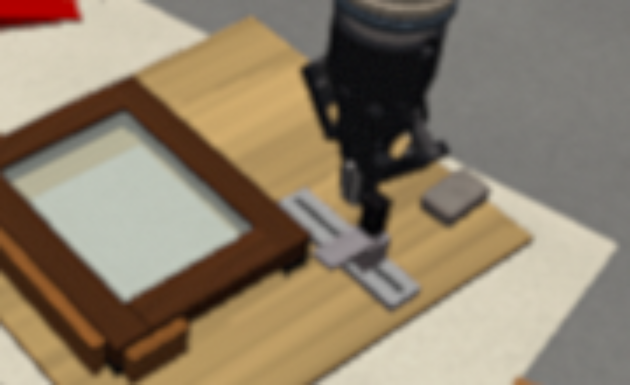

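The scene crop shows the knob at (375, 215) ahead of the fingers, with the tongue already clear of the frame. I keep going to the end stop.

```bash
python3 -m inch '[[0,0,0,0,0.15,0,1],[0,0,0,0,0.15,0,1],[0,0,0,0,0,0,1]]';python3 -m inch '[[0,0,0,0,0.1,0,1],[0,0,0,0,0.1,0,1],[0,0,0,0,0,0,1]]'|grep -E 'pos|force'; python3 -m inch '[[0,0,0,0,0.1,0,1],[0,0,0,0,0,0,1]]'|grep -E 'pos|force'
```

```text
clock: 3.83
eef_pos: [530.4, 218.5, 83.4]
tcp_rot: [3.142, -0.0, 3.012]
contact_force: [-0.4, -0.2, 0.4]
opening: 0.001
grasp_force: 0.0
eef_pos: [531.1, 223.4, 83.5]
contact_force: [-0.5, -0.5, -0.6]
grasp_force: 0.0
eef_pos: [531.2, 225.1, 83.5]
contact_force: [-0.4, -4.8, 1.3]
grasp_force: 2.5
```

```bash
python3 -m inch '[[0,0,0,0,0.08,0,1],[0,0,0,0,0,0,1]]'|grep -E 'pos|force'; python3 -m inch '[[0,0,0,0,0.05,0,1],[0,0,0,0,0,0,1]]'|grep -E 'pos|force'; python3 - <<'E'
from h import *
st()
E
```

```text
eef_pos: [531.2, 225.4, 83.4]
contact_force: [0.2, -14.6, 3.5]
grasp_force: 7.3
eef_pos: [531.2, 225.6, 83.4]
contact_force: [1.1, -21.2, 5.7]
grasp_force: 10.2
4.5833 pos [531.2 225.6  83.4] yaw [-1.7969e+02 -7.0000e-02  1.7267e+02] board [-33.6 127.4] F [  1.1 -21.2   5.7] op 0.002136544452289813 g 10.194612443447113
```

The force jumps to 21 N with no more motion, so the latch is at its end stop. I back off, rise and travel over to the wedge, opening the fingers and turning on the way.

```bash
python3 -m inch '[[0,0,0,0,-0.3,0,1],[0,0,0,0,-0.3,0,1],[0,0,0,0,-0.3,-0.5,1],[0,0,0,0,0,-1,1],[0,0,0,0,0,-1,1],[0,0,0,0,0,-1,1],[0,0,0,0,0,-1,1],[0,0,0,0,0,-1,1]]'|grep -E 'pos|force'
python3 -m inch '[[0,0,0,0.065,-0.98,-1,1],[0,0,0,0.065,-0.98,0,1],[0,0,0,0.065,-0.98,0,1],[0,0,0,0.065,-0.98,0,1],[0,0,0,0.065,-0.98,0,1],[0,0,0,0.065,-0.98,0,1],[0,0,0,0.065,-0.98,0,0],[0,0,0,0.065,-0.98,0,0]]'|grep -E 'pos|force'
python3 -m inch '[[0,0,0,0.065,-0.98,0,0],[0,0,0,0.065,-0.98,0,0],[0,0,0,0.065,-0.98,0,0],[0,0,0,0.065,-0.98,0,0],[0,0,0,0.065,-0.98,0,0],[0,0,0,0.065,-0.98,0,0],[0,0,0,0.065,-0.98,0,0],[0,0,0,0.065,-0.98,0,0]]'|grep -E 'pos|force'
python3 -m inch '[[0,0,0,0.065,-0.98,0,0],[0,0,0,0.065,-0.98,0,0],[0,0,0,0.065,-0.98,0,0],[0,0,0,0.065,-0.98,0,0],[0,0,0.0365,0,0,0,0],[0,0,0.0365,0,0,0,0],[0,0,0,0,0,0,0],[0,0,0,0,0,0,0]]'|grep -E 'pos|force'
python3 - <<'E'
from h import *
st()
f,P=grab('wrist','w2.png')
c=np.array([387,-281]); D=np.hypot(P[...,0]-c[0],P[...,1]-c[1])
m=(P[...,2]>46)&(P[...,2]<54)&(D<32); q=P[m]; print('block',m.sum(),np.median(q,0),cv2.minAreaRect(q[:,:2].astype(np.float32)))
e=np.array([.936,-.351]); n=np.array([.351,.936]); d=P[...,:2]-c
m=(P[...,2]>3.5)&(P[...,2]<26)&(d@e>12)&(d@e<130)&(abs(d@n)<30); q=P[m]; print('ramp',m.sum(),cv2.minAreaRect(q[:,:2].astype(np.float32)),np.degrees(np.arctan2(*np.linalg.svd((q-q.mean(0))[:,:2],full_matrices=0)[2][0][::-1])))
f,P=grab('top'); b=bd(P)
k=(P[...,2]>62)&(abs(b[...,0]+31)<25)&(abs(b[...,1]-130)<50)&(P[...,2]<92); print('knob',k.sum(), b[k].min(0),b[k].max(0))
E
```

```text
eef_pos: [528.7, 206.3, 223.4]
contact_force: [0.5, 0.1, -0.7]
grasp_force: 0.0
eef_pos: [490.3, 12.7, 247.1]
contact_force: [-0.4, -0.8, -0.3]
grasp_force: 0.0
eef_pos: [452.2, -180.1, 247.1]
contact_force: [0.2, 0.4, 0.2]
grasp_force: 0.0
eef_pos: [433.4, -275.3, 246.8]
contact_force: [0.0, 0.3, -0.7]
grasp_force: 0.0
7.25 pos [ 433.4 -275.3  246.8] yaw [1.8000e+02 5.0000e-02 1.5964e+02] board [ -66.6 -381.9] F [ 0.   0.3 -0.7] op 1.0017141824494271 g 0.0
block 1014 [ 387.22953347 -284.216361     50.40454201] ((387.73309326171875, -284.7538146972656), (33.50532150268555, 30.033918380737305), 68.86753845214844)
ramp 2125 ((449.37030029296875, -309.42364501953125), (43.99844741821289, 110.43865203857422), 61.22738265991211) -22.384981713274517
knob 45 [-38.98027455 140.20277101] [-23.21727674 159.71038485]
```

View pics/w2.png

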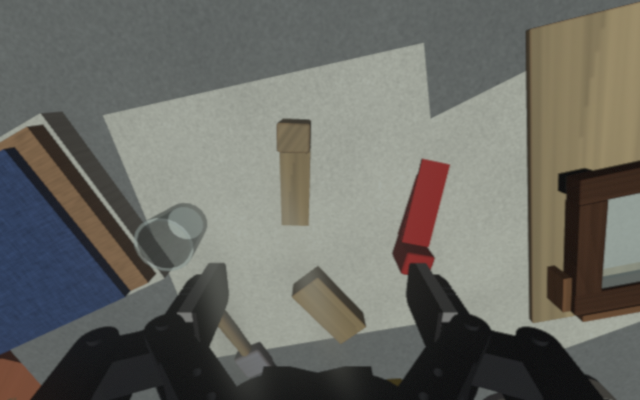

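The knob now sits at y≈150 (open). The wrist view shows the wedge with its block at (294, 136) and thin end at (295, 224). The block measures (387.5, −284) and agrees with the first measurement. I grasp it now.

```bash

python3 -m inch '[[0,0,0.005,0.8,-0.49,0,0],[0,0,0,0.8,-0.49,0,0],[0,0,0,0,0,0.95,0],[0,0,0,0,0,0.95,0],[0,0,0,0,0,0.95,0],[0,0,0,0,0,0.95,0],[0,0,0,0,0,0.95,0],[0,0,0,0,0,0.95,0]]'|grep -E 'pos|force'
python3 -m inch '[[0,0,0,0,0,0.95,0],[0,0,0,0,0,0.95,0],[0,0,0,0,0,0.6,0],[0,0,0,0,0,0.4,0],[0,0,0,0,0,0,0],[0,0,0,0,0,0,0]]'|grep -E 'pos|force'
python3 - <<'E'
from h import *
st()
E
```

```text
eef_pos: [387.6, -283.6, 102.9]
contact_force: [0.7, -0.5, 0.1]
grasp_force: 0.0
eef_pos: [387.5, -283.7, 31.2]
contact_force: [-0.2, 0.2, -0.5]
grasp_force: 0.0
8.5167 pos [ 387.5 -283.7   31.2] yaw [ 1.7999e+02 -3.0000e-02  1.5864e+02] board [-111.  -396.1] F [-0.2  0.2 -0.5] op 0.9951043640309062 g 0.0
```

```bash

python3 -m inch '[[0,0,0,0,0,0,1],[0,0,0,0,0,0,1],[0,0,0,0,0,0,1],[0,0,0,0,0,0,1],[0,0,0,0,0,0,1],[0,0,0,0,0,0,1],[0,0,0,0,0,0,1],[0,0,0,0,0,0,1]]' 60
python3 -m inch '[[0,0,0,0,0,-0.5,1],[0,0,0,0,0,-0.9,1],[0,0,0,0,0,-0.9,1],[0,0,0,0,0,-0.9,1],[0,0,0,0,0,-0.8,1],[0,0,-0.026,0,0,0,1],[0,0,-0.026,0,0,0,1],[0,0,-0.026,0,0,0,1]]'
python3 - <<'E'
from h import *
st()
E
```

```text
clock: 9.18
eef_pos: [387.8, -284.2, 31.9]
tcp_rot: [-3.141, 0.001, 2.767]
contact_force: [-0.6, -0.1, 8.0]
opening: 0.389
grasp_force: 59.6
clock: 9.85
eef_pos: [387.5, -284.0, 131.8]
tcp_rot: [-3.141, 0.001, 3.016]
contact_force: [0.7, 0.4, -1.5]
opening: 0.387
grasp_force: 59.5
9.85 pos [ 387.5 -284.   131.8] yaw [-1.7996e+02  7.0000e-02  1.7283e+02] board [-111.  -396.3] F [ 0.7  0.4 -1.5] op 0.38684266812635687 g 59.52972114086151
```

```bash

python3 -m inch '[[0,0,0,0.05,0.5,0,1],[0,0,0,0.05,0.98,0,1],[0,0,0,0.05,0.98,0,1],[0,0,0,0.05,0.98,0,1],[0,0,0,0.05,0.98,0,1],[0,0,0,0.05,0.98,0,1],[0,0,0,0.05,0.98,0,1],[0,0,0,0.05,0.98,0,1]]'|grep -E 'pos|force'
python3 -m inch '[[0,0,0,0.05,0.98,0,1],[0,0,0,0.05,0.98,0,1],[0,0,0,0.05,0.98,0,1],[0,0,0,0.05,0.98,0,1],[0,0,0,0.05,0.98,0,1],[0,0,0,0.05,0.98,0,1],[0,0,0,0.05,0.98,0,1],[0,0,0,0.05,0.98,0,1]]'|grep -E 'pos|force'
python3 -m inch '[[0,0,0,0,0.6,0,1],[0,0,0,0,0,0,1],[0,0,0,0,0,0,1],[0,0,0,0,0,0,1]]'|grep -E 'pos|force'
python3 - <<'E'
from h import *
st()
f,P=grab('wrist','w3.png'); b=bd(P); Z=P[...,2]
w=(Z>90)&(Z<165)&(abs(b[...,1])<60)&(b[...,0]<0)&(b[...,0]>-200)
q=np.c_[b[w],Z[w]]; print('wedge?',w.sum(),np.percentile(q,[2,50,98],axis=0))
m=(Z>40)&(Z<48)&(abs(b[...,1])<130)&(b[...,0]>-15)&(b[...,0]<12)
fr=[np.percentile(b[m&(abs(b[...,1]-y)<10)][:,0],3) if (m&(abs(b[...,1]-y)<10)).sum()>5 else None for y in (-90,-60,60,90)]; print('front edge x at y',fr)
m=(Z>40)&(Z<48)&(b[...,0]>-5)&(b[...,0]<60); print('frame y',np.percentile(b[m][:,1],[1,99]))
f,P=grab('top'); b=bd(P); Z=P[...,2]
m=(Z>38)&(Z<49)&(abs(b[...,1])<125)&(b[...,0]>-15)&(b[...,0]<200); print('top frame',np.percentile(b[m],[1,99],axis=0))
E
```

```text
eef_pos: [400.5, -98.3, 131.1]
contact_force: [1.0, -0.9, -1.4]
grasp_force: 59.6
eef_pos: [415.6, 97.2, 131.1]
contact_force: [0.7, 0.0, -1.4]
grasp_force: 59.6
eef_pos: [417.7, 110.1, 130.9]
contact_force: [-0.5, -0.2, -0.7]
grasp_force: 59.7
11.5167 pos [417.7 110.1 130.9] yaw [-1.7997e+02 -4.0000e-02  1.7257e+02] board [-131.5   -1.6] F [-0.5 -0.2 -0.7] op 0.39145835063364093 g 59.747668504714966
wedge? 17748 [[-146.4879308   -43.61422243  108.81095923]
 [-141.86650941   -1.73166938  149.05664152]
 [ -71.76239119   40.30072453  164.67735361]]
front edge x at y [np.float64(2.5909247837667024), None, None, np.float64(3.786769003391689)]
frame y [-110.44141345  104.73001536]
top frame [[   1.12545748 -109.74278273]
 [ 190.72962265  110.06907949]]
```

View pics/w3.png

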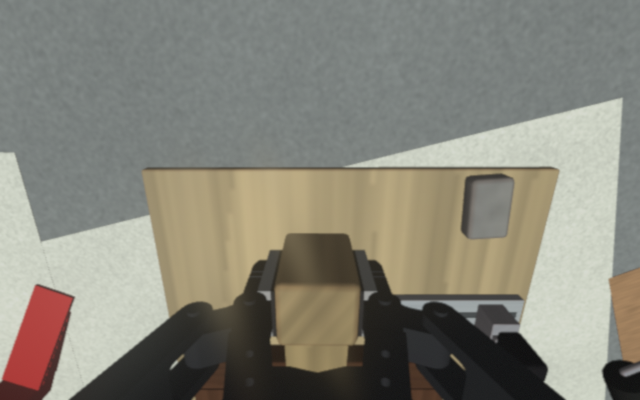

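The wrist view shows the wedge held squarely with its block at (318, 290), over the bare front of the board and in line with the frame. Now I lower it.

```bash

python3 -m inch '[[0,0,0,0,0.06,0.8,1],[0,0,0,0,0,0.9,1],[0,0,0,0,0,0.9,1],[0,0,0,0,0,0.7,1],[0,0,0,0,0,0,1],[0,0,0,0,0,0,1]]'|grep -E 'pos|force'
python3 -m inch '[[0,0,0,0,0,0.08,1],[0,0,0,0,0,0,1]]'|grep -E 'pos|force'
python3 -m inch '[[0,0,0,0,0,0.06,1],[0,0,0,0,0,0,1]]'|grep -E 'pos|force'
python3 - <<'E'
from h import *
st()
E
```

```text
eef_pos: [417.9, 111.1, 48.2]
contact_force: [-0.4, 0.1, -1.2]
grasp_force: 59.8
eef_pos: [419.4, 111.8, 47.4]
contact_force: [0.4, -1.1, -1.5]
grasp_force: 59.8
eef_pos: [419.1, 112.0, 45.7]
contact_force: [-0.3, -0.4, -1.0]
grasp_force: 59.8
12.45 pos [419.1 112.   45.7] yaw [1.7997e+02 8.0000e-02 1.7259e+02] board [-130.3    0.4] F [-0.3 -0.4 -1. ] op 0.39165925244729244 g 59.75729048252106
```

```bash

for i in 1; do python3 -m inch '[[0,0,0,0,0,0.08,1],[0,0,0,0,0,0,1]]'|grep -E 'pos|t_force'
python3 -m inch '[[0,0,0,0,0,0.06,1],[0,0,0,0,0,0,1]]'|grep -E 'pos|t_force'
python3 -m inch '[[0,0,0,0,0,0.04,1],[0,0,0,0,0,0,1]]'|grep -E 'pos|t_force'; done
```

```text
eef_pos: [418.7, 112.0, 43.1]
contact_force: [-0.6, 0.3, -1.1]
eef_pos: [418.8, 112.0, 41.8]
contact_force: [-1.8, -1.0, 8.3]
eef_pos: [418.8, 112.0, 41.8]
contact_force: [-6.9, -0.2, 29.0]
```

The wedge touched down at z=41.8, as expected. I ease off the down-force and push in.

```bash

python3 -m inch '[[0,0,0,0,0,-0.04,1],[0,0,0,0,0,0,1]]'|grep -E 'pos|t_force'
python3 -m inch '[[0,0,0,-0.25,0,0,1],[0,0,0,-0.25,0,0,1],[0,0,0,-0.25,0,0,1],[0,0,0,-0.25,0,0,1],[0,0,0,-0.25,0,0,1],[0,0,0,-0.25,0,0,1],[0,0,0,-0.25,0,0,1],[0,0,0,0,0,0,1]]'|grep -E 'pos|t_force'
python3 - <<'E'
from h import *
st()
E
```

```text
eef_pos: [418.9, 112.0, 41.9]
contact_force: [-0.5, 0.7, 8.4]
eef_pos: [461.8, 106.2, 41.8]
contact_force: [-5.8, 0.0, 16.6]
13.7833 pos [461.8 106.2  41.8] yaw [-1.7998e+02 -8.0000e-02  1.7259e+02] board [-87.3   0.2] F [-5.8  0.  16.6] op 0.3912882619960586 g 61.31792664527893
```

```bash
cat >> h.py <<'E'
def fh(save=None):
    out=[]
    for cam in('top','scene'):
        f,P=grab(cam,save if cam=='scene' else None); b=bd(P);Z=P[...,2]
        for a,c in((-108,-60),(60,108)):
            m=(b[...,0]>4)&(b[...,0]<27)&(b[...,1]>a)&(b[...,1]<c)&(Z>34)&(Z<70); out.append((m.sum(),round(float(Z[m].mean()),1)))
        m=(b[...,0]>158)&(b[...,0]<178)&(abs(b[...,1])<100)&(Z>34)&(Z<70); out.append(('back',round(float(Z[m].mean()),1)))
    print(out)
E
python3 -c "
from h import *
fh()"
python3 -m inch '[[0,0,0,-0.2,0,-0.01,1],[0,0,0,-0.2,0,0,1],[0,0,0,-0.2,0,0,1],[0,0,0,0,0,0,1]]'|grep -E 'pos|t_force'
python3 -c "
from h import *
st();fh()"
python3 -m inch '[[0,0,0,-0.2,0,-0.01,1],[0,0,0,-0.2,0,0,1],[0,0,0,0,0,0,1]]'|grep -E 'pos|t_force'
python3 -c "
from h import *
st();fh()"
```

```text
[(np.int64(116), 42.9), (np.int64(104), 42.4), ('back', 42.4), (np.int64(92), 43.3), (np.int64(122), 43.2), ('back', 43.1)]
eef_pos: [476.5, 104.3, 41.8]
contact_force: [-2.9, -1.4, 8.1]
14.2167 pos [476.5 104.3  41.8] yaw [-1.7997e+02 -1.1000e-01  1.7259e+02] board [-72.4   0.1] F [-2.9 -1.4  8.1] op 0.3933318989057617 g 60.88019013404846
[(np.int64(117), 42.7), (np.int64(15), 41.6), ('back', 42.5), (np.int64(87), 43.1), (np.int64(123), 43.5), ('back', 43.2)]
eef_pos: [483.0, 102.7, 41.7]
contact_force: [-15.1, 1.4, 19.5]
14.5667 pos [483.  102.7  41.7] yaw [-179.88   -0.47  172.57] board [-65.8  -0.6] F [-15.1   1.4  19.5] op 0.3932831097565012 g 62.168458700180054
[(np.int64(114), 43.3), (np.int64(0), nan), ('back', 42.5), (np.int64(83), 43.9), (np.int64(124), 44.0), ('back', 43.2)]h.py:21: RuntimeWarning: Mean of empty slice.
  m=(b[...,0]>4)&(b[...,0]<27)&(b[...,1]>a)&(b[...,1]<c)&(Z>34)&(Z<70); out.append((m.sum(),round(float(Z[m].mean()),1)))
  ret = ret.dtype.type(ret / rcount)
```

```bash

python3 -m inch '[[0,0,0,-0.15,0,0,1],[0,0,0,-0.15,0,0,1],[0,0,0,-0.15,0,0,1],[0,0,0,0,0,0,1],[0,0,0,0,0,0,1]]' 90|grep -E 'pos|t_force'
python3 -W ignore -c "
from h import *
st();fh('s4.png')"
```

```text
eef_pos: [493.2, 101.3, 41.8]
contact_force: [-18.2, 2.1, 23.4]
15.0833 pos [493.2 101.3  41.8] yaw [-179.87   -0.53  172.58] board [-55.4  -0.7] F [-18.2   2.1  23.4] op 0.3875374124066738 g 88.7178897857666
[(np.int64(116), 45.2), (np.int64(0), nan), ('back', 42.7), (np.int64(91), 45.7), (np.int64(120), 46.1), ('back', 43.3)]
```

```bash

python3 -m inch '[[0,0,0,-0.14,0,0,1],[0,0,0,-0.14,0,0,1],[0,0,0,-0.14,0,-0.01,1],[0,0,0,0,0,0,1],[0,0,0,0,0,0,1]]'|grep -E 'pos|t_force'
python3 -W ignore -c "
from h import *
st();fh('s5.png')
f,P=grab('scene'); cv2.imwrite('pics/s6.png',cv2.resize(f['pixels'][160:310,230:460,::-1],None,fx=3.4,fy=3.4))"
```

```text
eef_pos: [505.0, 100.0, 41.8]
contact_force: [-12.0, -0.1, 12.5]
15.6 pos [505.  100.   41.8] yaw [-179.9    -0.38  172.59] board [-43.5  -0.5] F [-12.   -0.1  12.5] op 0.3847830481753039 g 90.17209053039551
[(np.int64(118), 47.9), (np.int64(0), nan), ('back', 42.9), (np.int64(94), 48.1), (np.int64(124), 48.7), ('back', 43.3)]
```

View pics/s6.png

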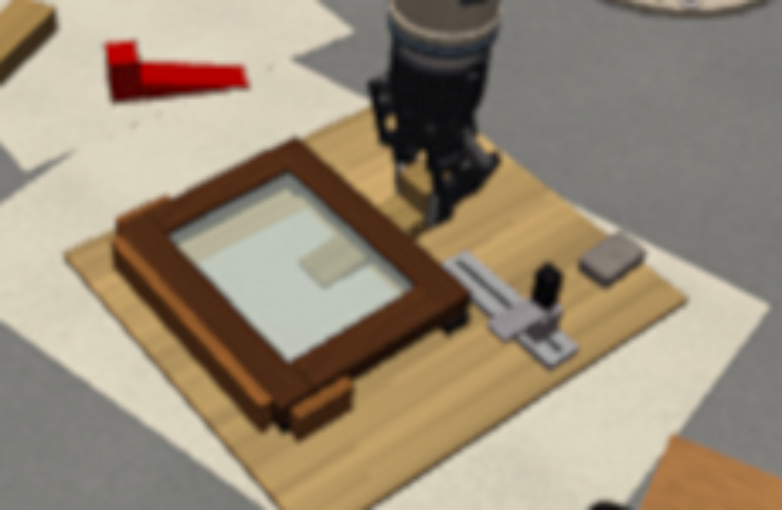

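The scene crop shows the wedge tip under the middle of the rail, seen through the glass at (335, 260). The frame's front is lifted, the latch is open at (545, 285) and the gripper is clear of both. The measured front lift is about 5.5 mm, nearly level. I hold briefly, check again and hand in.

```bash

python3 -m inch '[[0,0,0,0,0,0,1],[0,0,0,0,0,0,1],[0,0,0,0,0,0,1],[0,0,0,0,0,0,1],[0,0,0,0,0,0,1],[0,0,0,0,0,0,1]]'|grep -E 'pos|t_force'
python3 -W ignore -c "
from h import *
st();fh();print(r.sign_off())"
```

```text
eef_pos: [505.1, 100.0, 41.8]
contact_force: [-11.0, 0.8, 13.3]
16.25 pos [505.1 100.   41.8] yaw [-179.9    -0.37  172.59] board [-43.5  -0.5] F [-11.    0.8  13.3] op 0.39046698881550407 g 90.16836762428284
[(np.int64(117), 47.6), (np.int64(0), nan), ('back', 42.8), (np.int64(90), 48.1), (np.int64(124), 48.3), ('back', 43.5)]
the job is handed in; nothing more can be done
None
```

The job is handed in at 16 s: the latch is pushed to its open end stop, and the wedge, still gripped and pressed down on the board, holds the frame's front edge about 5 mm off its pads by camera depth; I saw no contact with anything else.

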